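Load the top specimen tray into the sprung holder, bolt it and tug-test it

TASK

Lift only the top blue tray off its nested stack, keeping it upright and leaving the blue trays below nested where they are, set it on the holder's open landing and slide it in under the two lips until it is fully home against the back stop. Then push the red-knobbed bolt fully across behind it, and prove that the bolt holds: tug the tray itself back out against the bolt until the holder's black pointer stands in the green band, never in the red, keep it there for a second, and let it spring back. Leave the tray bolted in and everything else on the bench undisturbed.

Things in the scene. Friction and masses are not known exactly. Their poses are not given: they have to be found in the camera images.
- blue_top_mid (a point): centre (half-way up) of the top blue tray of the stack of three: open, rectangular, 100 mm (its x) by 66 mm (its y) over the rim, 34 mm high. Rim top 17 mm above this point, underside 17 mm below. In the stack each rim is 20 mm above the next, so fingers reaching over 18 mm below the top rim, outside it, pinch the second tray too. Turned end for end it is equally good
- blue_second_mid (a point): centre (half-way up) of the second blue tray, nested below the top one, same shape; 20 mm lower
- blue_bottom_mid (a point): centre (half-way up) of the lowest blue tray, same shape, standing on its black mat
- pad_blue: thin black mat 130 x 96 x 6 mm under the blue stack; origin at its underside centre on the table. It never moves. The mats of the blue and the white stack may be swapped
- holder: fixed aluminium base plate of the tray holder, 300 x 175 x 6 mm, top face at 6 mm height; its x axis is the direction in which a tray slides in, its y axis points away from the bolt's side. Origin on the centre line of the tray channel at table height, at the mouth of the two grey rails
- landing (a point): point on the top face of the plate (6 mm above the table), on the channel's centre line, 75 mm before the mouth: a tray centred about here with its long side along the holder's x lies clear before the rails. Two flared lead-ins, 36 to 55 mm off the centre line, reach 28 mm before the mouth
- home (a point): where the tray's half-way-up centre is when fully home: 130 mm beyond the landing along the holder's x, 23 mm above the table. Moves with the sprung carriage (rails, lips, back stop, bolt). Rails 36 mm off the centre line. Lips: 44.5 to 48.5 mm above the table, 58 mm clear between them; shut fingers fit inside the tray between them, to push its far wall in or tug its near wall out. 5 N slides it home
- carriage (a joint): how far the carriage is pulled out against its spring (m): 0 at rest, grows towards the landing (holder's -x), at most 0.032. The black pointer shows it on the white scale on the plate beside the bolt-side rail: green band 0.010 to 0.020, red from 0.025. Spring: 3 N to start, plus 0.25 N per mm (6.75 N at 0.015). It springs back when let go
- bolt (a joint): travel of the bolt (m): 0 open, 0.050 fully across the channel behind the tray; stays where left, moves with about 2 N. It can only close when the tray is home (4 mm play between rim and bolt)
- bolt_knob (a point): centre of the top of the bolt's red upright knob, 18 mm diameter, 24 mm tall (42 to 66 mm above the table), on a steel bar 12 mm square. Pushing it 50 mm along the holder's +y, from outside towards the rails, closes the bolt; when closed the knob stands 56 mm off the centre line. Under the bar is a shelf 28 mm high
- case_mid (a point): centre of a loose black spectacle case, 66 x 160 x 49 mm: leave alone
- tin_mid (a point): centre of a loose open steel tin, 80 x 110 x 55 mm: leave alone
- jar_mid (a point): centre of a loose amber jar, 54 mm diameter, 70 mm high: leave alone
- flask_mid (a point): centre of a loose white bottle with red cap, 56 mm diameter, 95 mm high: leave alone
- beaker_mid (a point): centre of a loose blue cup, 70 mm diameter, 85 mm high: leave alone
- slidebox_mid (a point): centre of a loose wooden box, 110 x 85 x 38 mm: leave alone
- white_top_mid (a point): centre of the upper of two nested white trays, of the blue trays' shape, on its own mat (rim 60 mm above the table): leave alone
- white_bottom_mid (a point): centre of the lower white tray: leave alone
- blue_top: the top blue tray itself, about 70 g; origin at the centre of its underside. Walls 2.5 mm thick slope in 18 degrees to a floor 3 mm thick, 78 x 44 mm. The rim is a vertical band, the top 8 mm of the tray, 3.5 mm thick, 93 x 59 mm clear inside

How it is judged (in metres and radians):
On the way, in this order (a step that is already met when the one before it is completed fails the run):
1. the top blue tray alone is lifted clear of the stack, the second one left down (z of blue_top_mid in the frame of blue_second_mid above 0.06 m and z of blue_second_mid in the frame of pad_blue below 0.049 m), for 0.1 s.
2. the tray is slid fully home in the holder (within 3 mm), the bolt still open (x of blue_top_mid in the frame of home between -0.003 and 0.004 m and y of blue_top_mid in the frame of home between -0.006 and 0.006 m and z of blue_top_mid in the frame of home between -0.004 and 0.005 m and angle between the x axis of blue_top_mid and the x axis of home, either way round below 0.12 rad and value of joint bolt below 0.02 m), for 0.2 s.
3. the bolt is pushed fully across behind the tray (x of blue_top_mid in the frame of home between -0.007 and 0.004 m and y of blue_top_mid in the frame of home between -0.006 and 0.006 m and z of blue_top_mid in the frame of home between -0.004 and 0.005 m and angle between the x axis of blue_top_mid and the x axis of home, either way round below 0.12 rad and value of joint bolt above 0.044 m), for 0.2 s.
4. the tray itself is tugged back against the bolt with the pointer in the green band (x of blue_top_mid in the frame of home between -0.009 and 0.004 m and y of blue_top_mid in the frame of home between -0.006 and 0.006 m and z of blue_top_mid in the frame of home between -0.004 and 0.005 m and angle between the x axis of blue_top_mid and the x axis of home, either way round below 0.12 rad and x of blue_top_mid in the frame of home below -0.002 m and value of joint bolt above 0.044 m and value of joint carriage between 0.0095 and 0.0205 m), for 0.4 s.
At the end, for the whole second after the job is handed in: The top tray lies in the holder, at rest, at most 9 mm off the back stop, 6 mm off centre, 0.12 rad askew; bolt over 44 of 50 mm across; carriage sprung back (under 4 mm); the other blue trays nested, upright, within 25 mm of their places (x of blue_top_mid in the frame of home between -0.009 and 0.004 m and y of blue_top_mid in the frame of home between -0.006 and 0.006 m and z of blue_top_mid in the frame of home between -0.004 and 0.005 m and angle between the x axis of blue_top_mid and the x axis of home, either way round below 0.12 rad and value of joint bolt above 0.044 m and value of joint carriage below 0.004 m and linear speed of blue_top below 0.02 m/s and distance of each of blue_second_mid, blue_bottom_mid from where it was at the start of the episode below 0.025 m and angle between blue_second_mid's own z axis and vertical below 0.1 rad); the robot touches nothing.
It fails at once if the second or lowest blue tray is dragged up (by more than 6 mm) (z of blue_second_mid in the frame of pad_blue above 0.049 m or z of blue_bottom_mid in the frame of pad_blue above 0.029 m).
It fails at once if the top tray is tipped (over 0.6 rad) (angle between blue_top_mid's own z axis and vertical above 0.6 rad).
It fails at once if the pointer is pulled into the red (value of joint carriage above 0.025 m).
It fails at once if a bystander is moved more than 30 mm or tipped (distance of any of case_mid, tin_mid, jar_mid, flask_mid, beaker_mid, slidebox_mid, white_top_mid, white_bottom_mid from where it was at the start of the episode above 0.03 m or angle between any of case_mid, tin_mid, jar_mid, flask_mid, beaker_mid, slidebox_mid's own z axis and vertical above 0.5 rad).
It also fails if it takes over 64 s, if anything falls off the work surface, if the arm or the gripper's body presses on something with over 40 N, if the wrist force passes 120 N, or if a joint passes its speed limit or range.

ROBOT

A 6-joint arm with a two-finger parallel gripper is mounted at the origin on the work surface. World frame = base frame: x ahead of the robot, y to its left, z up, the work surface at z = 0. Lengths are in m, angles in degrees, forces in N, time in s.
With the tool pointing down it reaches from about 0.3 to 0.75 m from the base axis. Payload 8.5 kg.
Tool frame: the origin (TCP) lies on the mounting face of the last link; the fingertips stand 173 mm ahead of it and the grasp point (between the pads) lies 155 mm ahead of it (env.tips_ahead is the distance from the TCP to the fingertips, in m); x points along the fingers, z is the direction in which the jaws open and shut, and the axes are right-handed (so a half turn about x gives the same grasp; the last joint's range is limited). The gripper opens to 85 mm and grips with 20 to 120 N. Pads are 22 mm wide; open, the fingers measure 114 mm over their backs; the gripper's body (76 mm by 85 mm) begins 54 mm behind the grasp point. The pads swing forward as they close: fully open they stand 13 mm farther back than shut.
Start: joints at [-80.117, 21.807, 74.336, -0, 83.858, -12.336], TCP at [0.208, -0.509, 0.405] pointing down, gripper open.
Joint ranges: [-178.18, 178.18], [-50.72, 133.34], [12.68, 142.11], [-81.47, 261.47], [9.98, 163.14], [-165.26, 165.26]. Speed limits (degrees/s): [136.94, 136.94, 180, 180, 180, 180].

INTERFACE

Orientations are given as a 3x3 rotation matrix whose columns are the frame's x, y, z axes.
In Python, from rig import env, optics gives the robot as it stands.
- The arm moves only by the shell command python3 -m inch 'ROWS' [FORCE]. ROWS is JSON, a list of rows, each a list of 3 entries, a list of its own where there are three numbers: the closure, from -1 (fully open) to 1 (shut), then the shift along the tool's x, y, z in units of 30 mm (1.0 is 30 mm), then the turn about the tool's x in units of 5 degrees (1.0 is 5 degrees). In form: [[hand, [x, y, z], yaw], ...]. A call has exactly 8 rows; each row shifts and turns the commanded pose from where the row before left it, along the tool's axes as they then stand; what a row does not reach is not made up. A row lasts 1/12 s, in which the tool goes at most 41.7 mm and 7.16 degrees, less where a joint would pass 70% of its speed; a pose out of reach is approached as far as the arm can. A call is refused whole if a number of a shift passes 1 or a number of a turn 1, either way. A call with a gripper value outside its range is refused whole. The fingers move at their own pace and stop on an object; FORCE is the grip in N (left out, the last holds). Time passes only in rows, so rows that do not move let the fingers close, or fill a call up. It gives the time, the measured TCP pose, the force and the opening at its end, in the units of the state.
- env.observe(): the state, without advancing time (a new reading comes with each control period).
- optics.get_image(name): name is "scene" or "top" or "wrist"; returns the picture (480x640x3 uint8, red, green, blue); there is no depth.
- optics.camera_params(name): a dict with "fx", "fy", "cx", "cy" (pixels), "xyz" and "rotation" of the camera in the world. Camera axes: x right, y down, z forward; pixel columns grow to the right and rows downward; lengths in m; the calibration is good to about 2 mm. A picture is of the moment at which its call begins: read the wrist's pose just before it. camera_params takes no time and is no camera call; for the wrist camera it gives the pose at the moment of the call.
- env.close_job(): hands the job in, once; it reports no verdict.
The state is a dict: "time_s": time; "q": joint angles; "qvel": joint speeds; "joint_efforts": joint torques, N m; "position": TCP position; "tool_rot": TCP orientation; "ft_force": force on the tool from outside, world axes, zero at the start; "wrist_torque": the same for the moment, N m; "grip_width": finger opening in m.
Only numpy, scipy, OpenCV 4.12 (cv2) and the standard library are available. Lean on these libraries where they do the work, as an engineer would, in place of code of your own. Each camera call takes 0.05 s, during which the arm holds its last target.

## Working session

There is one attempt and no reset: what is moved stays moved. The work goes in short steps, Python scripts to look and compute and a shell command to move; the robot and the scene stay as the last step left them, time stands still between calls to the robot, and variables do not carry over. Pictures are saved under pics/ and viewed, and the job is handed in when it is done.

```bash
ls; mkdir -p pics
python3 - <<'E'
from rig import env, optics
import cv2
s=env.observe(); print(s)
for n in("scene","top","wrist"):
    p=optics.camera_params(n);print(n,p)
    cv2.imwrite(f"pics/{n}0.png",optics.get_image(n)[:,:,::-1])
E
```

```text
pics
{'time_s': 0.0, 'q': array([-8.01168472e+01,  2.18407418e+01,  7.43853667e+01,  1.80456785e-03,
        8.38565202e+01, -1.23364448e+01]), 'qvel': array([ 0.00958773, -0.06447142,  0.00759675,  0.00394145,  0.07883892,
       -0.05698151]), 'joint_efforts': array([ 3.99261371e-04, -4.48465776e+01, -2.31277174e+01, -1.73266585e-04,
        4.90290869e-03,  3.05950422e-06]), 'position': array([ 0.20797305, -0.50911416,  0.40411031]), 'tool_rot': array([[-2.16678077e-04,  9.25742613e-01,  3.78154159e-01],
       [ 1.42611349e-03,  3.78154069e-01, -9.25741576e-01],
       [-9.99998960e-01,  3.38702843e-04, -1.40215173e-03]]), 'ft_force': array([-0.02684801, -0.09670194, -0.70104511]), 'wrist_torque': array([-0.00917385, -0.03231363, -0.03108471]), 'grip_width': 0.08548154280505112}
scene {'fx': 445.73600799171413, 'fy': 445.73600799171413, 'cx': 322.38502705921326, 'cy': 241.68933541607865, 'xyz': array([ 1.12253909, -0.65616911,  0.60747588]), 'rotation': array([[ 0.68845775,  0.4151954 , -0.5946753 ],
       [ 0.72522477, -0.40387723,  0.55761296],
       [-0.00865747, -0.81516622, -0.57916239]])}
top {'fx': 457.3366325033631, 'fy': 457.3366325033631, 'cx': 326.2209156824501, 'cy': 236.5323947983493, 'xyz': array([ 0.35269217, -0.13642676,  1.1447303 ]), 'rotation': array([[-0.02873896, -0.9828793 ,  0.18199546],
       [-0.99958618,  0.02803214, -0.00645541],
       [ 0.00124316, -0.18210567, -0.98327818]])}
wrist {'fx': 391.9551993421695, 'fy': 391.9551993421695, 'cx': 318.25412459912883, 'cy': 239.11614179822973, 'xyz': array([ 0.27866065, -0.48061919,  0.3729319 ]), 'rotation': array([[ 0.37767481, -0.88405377, -0.27533737],
       [-0.92593732, -0.36102217, -0.11091917],
       [-0.00134439,  0.29683653, -0.95492736]])}
```

View pics/top0.png

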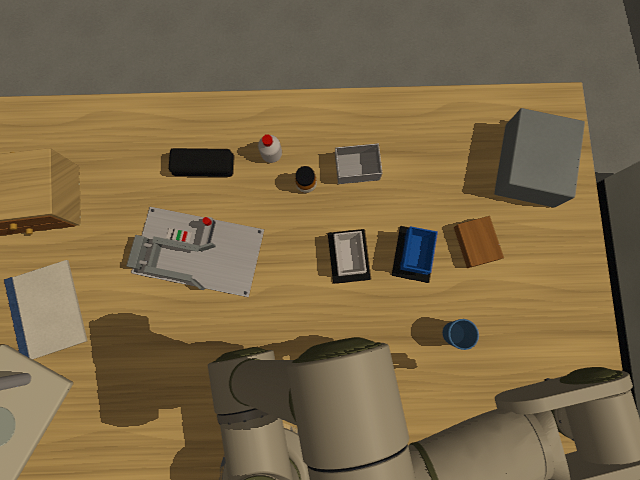

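View pics/scene0.png

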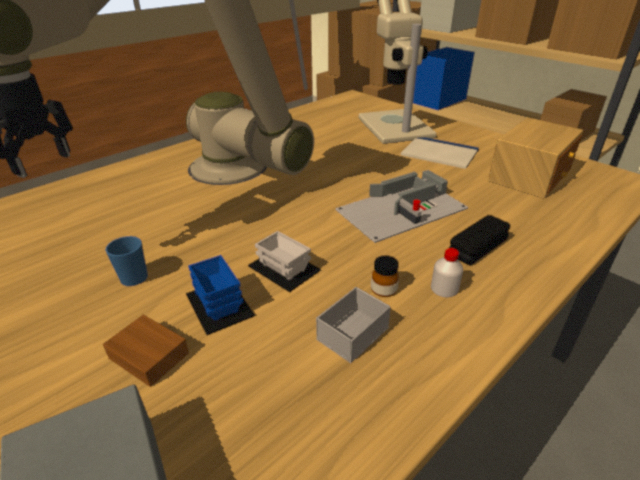

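View pics/wrist0.png

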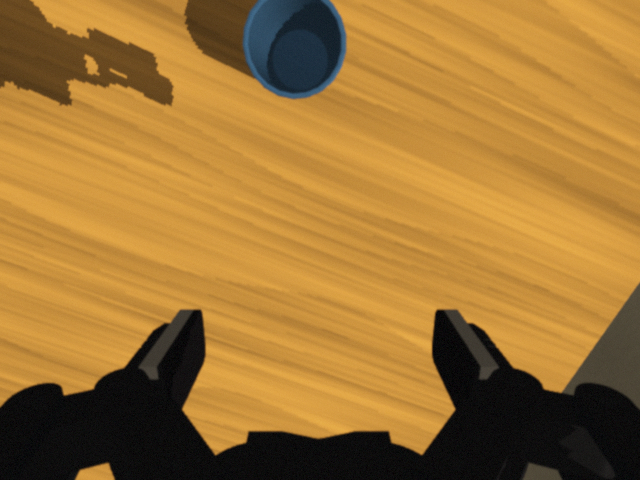

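The top view shows the blue stack at about (418,250) and the holder at about (200,250), with its mouth to the right and the back stop to the left. The red knob is at (207,221) and the white stack at (350,255). I'll enlarge these next.

Run:
```python
import cv2
t=cv2.imread("pics/top0.png")
cv2.imwrite("pics/c1.png",cv2.resize(t[200:305,120:270],None,fx=5.3,fy=5.3,interpolation=cv2.INTER_CUBIC))
cv2.imwrite("pics/c2.png",cv2.resize(t[215:290,385:450],None,fx=8,fy=8,interpolation=cv2.INTER_CUBIC))
t=cv2.imread("pics/scene0.png")
cv2.imwrite("pics/c3.png",cv2.resize(t[245:335,180:260],None,fx=6.6,fy=6.6,interpolation=cv2.INTER_CUBIC))
cv2.imwrite("pics/c4.png",cv2.resize(t[165:245,330:470],None,fx=5.7,fy=5.7,interpolation=cv2.INTER_CUBIC))
```

```text
(no output)
```

View pics/c1.png

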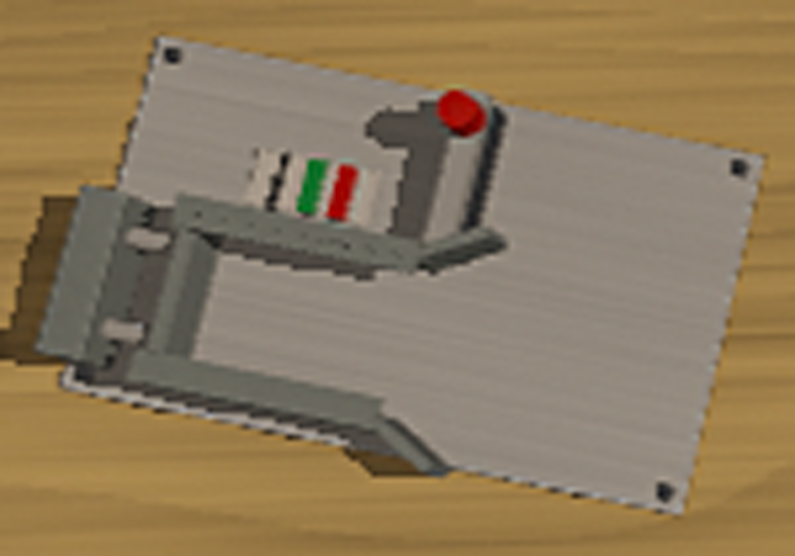

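View pics/c2.png

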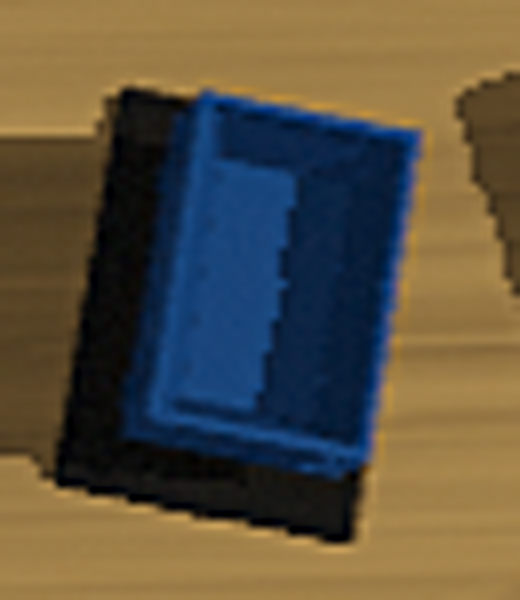

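View pics/c3.png

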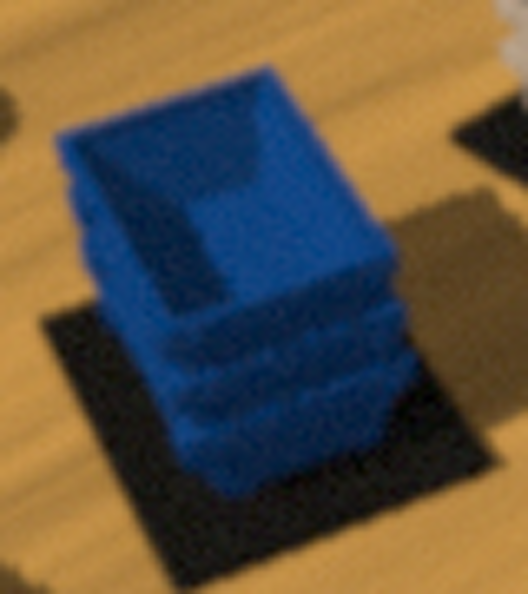

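View pics/c4.png

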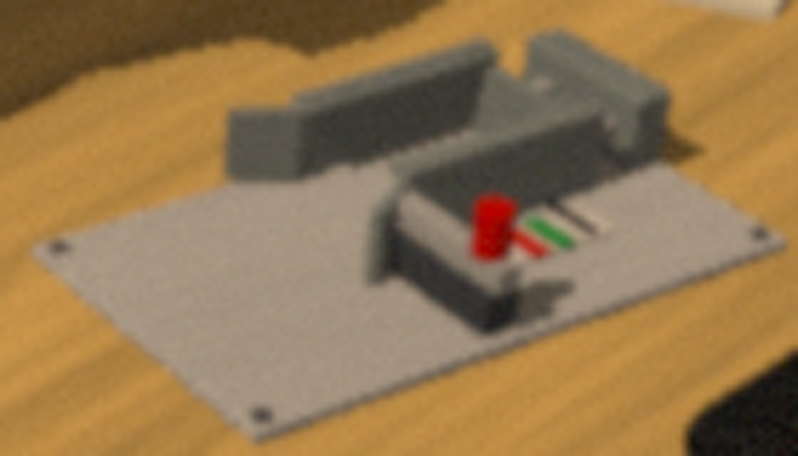

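The views show the blue rim, the plate corners and the pointer at rest. The next step is to fit known-size rectangles to these corners.

```bash
cat > h.py <<'E'
import numpy as np, cv2
from scipy.optimize import least_squares
from rig import env, optics
def unproj(p,uv,z):
    d=p["rotation"]@np.array([(uv[0]-p["cx"])/p["fx"],(uv[1]-p["cy"])/p["fy"],1.])
    return p["xyz"]+d*(z-p["xyz"][2])/d[2]
def proj(p,X):
    c=p["rotation"].T@(np.array(X)-p["xyz"]); return np.array([p["fx"]*c[0]/c[2]+p["cx"],p["fy"]*c[1]/c[2]+p["cy"]])
def crop(uv,s,off): return (np.array(uv,float)+.5)/s-.5+np.array(off)
def fitrect(obs,L,W,z,x0):
    # obs: list of (cam, (sx,sy), uv)
    def f(v):
        c,s=np.cos(v[2]),np.sin(v[2])
        r=[]
        for p,(a,b),uv in obs:
            x,y=a*L/2,b*W/2
            r+=list(proj(p,[v[0]+c*x-s*y,v[1]+s*x+c*y,z])-uv)
        return r
    r=least_squares(f,x0); return r.x,np.array(f(r.x)).reshape(-1,2)
E
python3 - <<'E'
from h import *
T=optics.camera_params("top");S=optics.camera_params("scene")
t=lambda u:crop(u,8,(385,215)); s=lambda u:crop(u,6.6,(180,245))
# blue: long axis pointing -x world, use local x ~ world +x yaw ~ -10deg
to=[t((205,92)),t((420,130)),t((362,470)),t((150,417))]
for q in to: print(unproj(T,q,.08))
so=[s((62,135)),s((268,68)),s((398,258)),s((172,328))]
for q in so: print('s',unproj(S,q,.08))
# local: +x=far(top image), +y = left
ot=[(T,(1,1),to[0]),(T,(1,-1),to[1]),(T,(-1,-1),to[2]),(T,(-1,1),to[3])]
# scene: left corner (62,135) = ? nearest by position
P=[unproj(T,q,.08) for q in to]; sg=[(1,1),(1,-1),(-1,-1),(-1,1)]
os_=[(S,sg[int(np.argmin([np.linalg.norm(unproj(S,q,.08)-x) for x in P]))],q) for q in so]
print([o[1] for o in os_])
for o in (ot,os_,ot+os_):
    v,r=fitrect(o,.1,.066,.08,[.35,-.33,-.17]); print(v[:2],np.degrees(v[2]),np.abs(r).max())
c=lambda u:crop(u,5.3,(120,200)); d=lambda u:crop(u,5.7,(330,165))
po=[c((158,37)),c((765,157)),c((682,515)),c((62,388))]
PP=[unproj(T,q,.006) for q in po];print(np.array(PP))
sg=[(1,-1),(-1,-1),(-1,1),(1,1)]
o1=[(T,g,q) for g,q in zip(sg,po)]
o2=[(S,(-1,1),d((35,250))),(S,(-1,-1),d((258,440))),(S,(1,-1),d((785,240)))]
for o in (o1,o2,o1+o2):
    v,r=fitrect(o,.3,.175,.006,[.35,.15,1.4]); print(v[:2],np.degrees(v[2]),np.abs(r).max())
k=unproj(T,c((462,110)),.066);print('knob',k, unproj(S,d((497,203)),.066))
ax=np.array([np.cos(v[2]),np.sin(v[2])]);ay=np.array([-ax[1],ax[0]])
print('knob in plate',(k[:2]-v[:2])@ax,(k[:2]-v[:2])@ay)
for n,u,z in (("bolt lip/leadin",(410,270),.0485),("other lip/leadin",(385,402),.0485),("leadin end other",(450,470),.0485),("bolt leadin end",(503,240),.0485),("rail tl",(178,198),.0485),("rail bl",(135,355),.0485)):
    X=unproj(T,c(u),z)[:2]-v[:2];print(n,X@ax,X@ay)
E
```

```text
[ 0.56938435 -0.3437647   0.08      ]
[ 0.55606594 -0.40683712  0.08      ]
[ 0.45561777 -0.38255293  0.08      ]
[ 0.47289968 -0.32164754  0.08      ]
s [ 0.45899704 -0.38411357  0.08      ]
s [ 0.4731738  -0.32337091  0.08      ]
s [ 0.57194329 -0.34553554  0.08      ]
s [ 0.55356001 -0.40537439  0.08      ]
[(-1, -1), (-1, 1), (1, 1), (1, -1)]
[ 0.51347807 -0.36369722] -13.413628939802425 0.6936183420882571
[ 0.51421544 -0.36435477] -12.934348846665415 1.1795935645959617
[ 0.51374459 -0.36401061] -13.145408293704453 1.0963970296260186
[[0.65440065 0.30668685 0.006     ]
 [0.58685401 0.01365831 0.006     ]
 [0.41762392 0.0530126  0.006     ]
 [0.4853548  0.34475067 0.006     ]]
[0.53609476 0.179514  ] 77.01277692623204 0.33136954368990246
[0.53709135 0.17638419] 77.52026085057264 0.926011605799772
[0.5361635  0.17885699] 77.13467864148681 1.0310086152235272
knob [0.60028767 0.1435841  0.066     ] [0.59993063 0.14650892 0.066     ]
knob in plate -0.02010951711526725 -0.07036826787241819
bolt lip/leadin -0.00953748993120791 0.004119105755280947
other lip/leadin -0.013246743330375973 0.06498559316339984
leadin end other -0.04951937509887255 0.08904715094123566
bolt leadin end -0.0479187339230378 -0.017675253244354178
rail tl 0.10322416365340178 -0.007614686771394826
rail bl 0.10336664828177876 0.06633909211569917
```

Both cameras agree to within 2 mm. The stack centre is (0.514,-0.364) with yaw -13.1°, and the holder yaw is about 77.1°. Next I'll move above the stack.

```bash
python3 -m inch '[[-1,[0.2,0.94,-0.05],0],[-1,[0.2,0.94,-0.05],0],[-1,[0.2,0.94,-0.05],0],[-1,[0.2,0.94,-0.05],0],[-1,[0.2,0.94,-0.05],0],[-1,[0.2,0.94,-0.05],0],[-1,[0.2,0.94,-0.05],0],[-1,[0.2,0.94,-0.05],0]]' 30; python3 -m inch '[[-1,[0.2,0.94,-0.05],0],[-1,[0.2,0.94,-0.05],0],[-1,[0.2,0.94,-0.05],0],[-1,[0.2,0.94,-0.05],0.07],[-1,[0,0,0],1],[-1,[0,0,0],1],[-1,[0,0,0],1],[-1,[0,0,0],1]]'; python3 -m inch '[[-1,[0,0,0],1],[-1,[0,0,0],1],[-1,[0,0,0],1],[-1,[0,0,0],0],[-1,[0,0,0],0],[-1,[0,0,0],0],[-1,[0,0,0],0],[-1,[0,0,0],0]]'
python3 - <<'E'
from h import *
s=env.observe();print(s['position'],s['tool_rot'].round(4))
T=optics.camera_params("wrist");im=optics.get_image("wrist");cv2.imwrite("pics/w1.png",im[:,:,::-1]);import pickle;pickle.dump(T,open("w1.pkl","wb"))
for a,b in((1,1),(1,-1),(-1,-1),(-1,1)):
    c,s_=np.cos(np.radians(-13.15)),np.sin(np.radians(-13.15));x,y=a*.05,b*.033
    print(a,b,proj(T,[.5137+c*x-s_*y,-.364+s_*x+c*y,.08]))
E
```

```text
time_s: 0.82
position: [0.4135, -0.4119, 0.3562]
tool_rot: [[-0.0, 0.926, 0.378], [0.0, 0.378, -0.926], [-1.0, -0.0, -0.001]]
ft_force: [0.4, -0.1, 0.6]
grip_width: 0.0854
time_s: 1.48
position: [0.5146, -0.3644, 0.3322]
tool_rot: [[-0.001, 1.0, 0.029], [0.001, 0.029, -1.0], [-1.0, -0.001, -0.001]]
ft_force: [0.5, 0.4, 0.3]
grip_width: 0.0851
time_s: 2.15
position: [0.5145, -0.3645, 0.3327]
tool_rot: [[-0.0, 0.974, -0.226], [0.0, -0.226, -0.974], [-1.0, -0.0, -0.0]]
ft_force: [0.5, -0.2, -0.2]
grip_width: 0.0852
[ 0.51445162 -0.36449032  0.33266693] [[-1.000e-04  9.741e-01 -2.261e-01]
 [ 1.000e-04 -2.261e-01 -9.741e-01]
 [-1.000e+00 -1.000e-04 -1.000e-04]]
1 1 [258.65334555 167.94421503]
1 -1 [376.51026055 168.06650609]
-1 -1 [369.41097456 326.70023937]
-1 1 [265.61788023 326.57404151]
```

View pics/w1.png

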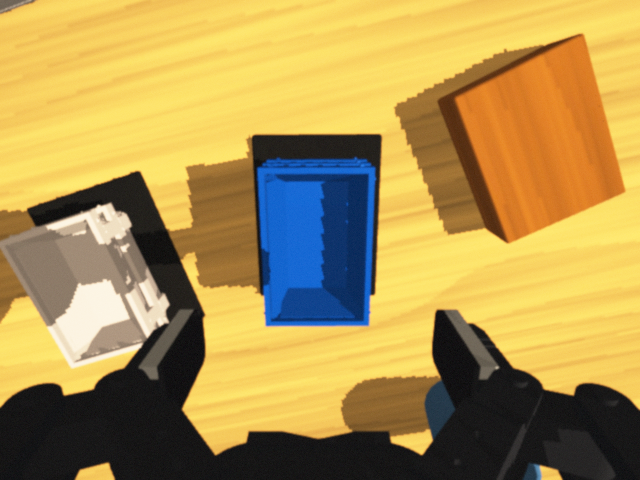

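The predicted rim corners coincide with the image: (258,168), (376,168), (369,326), (266,326). Open tips measure about 162 mm ahead of the TCP. I'll descend and close.

```bash
python3 -m inch '[[-1,[0.8,0,0],0],[-1,[0.8,0,0],0],[-1,[0.8,0,0],0],[-1,[0.5,0,0],0],[-1,[0.4,0,0],0],[-1,[0.06,0,0],0],[-1,[0,0,0],0],[-1,[0,0,0],0]]' 30; python3 -m inch '[[0.2,[0,0,0],0],[0.2,[0,0,0],0],[0.2,[0,0,0],0],[0.2,[0,0,0],0],[0.2,[0,0,0],0],[0.2,[0,0,0],0],[0.2,[0,0,0],0],[0.2,[0,0,0],0]]' 30
python3 - <<'E'
from h import *
cv2.imwrite("pics/w2.png",optics.get_image("wrist")[:,:,::-1])
cv2.imwrite("pics/s2.png",cv2.resize(optics.get_image("scene")[200:350,100:300],None,fx=4,fy=4)[:,:,::-1])
E
```

```text
time_s: 2.87
position: [0.5146, -0.3647, 0.2327]
tool_rot: [[0.001, 0.974, -0.227], [-0.001, -0.227, -0.974], [-1.0, 0.001, 0.001]]
ft_force: [0.3, 0.7, -0.4]
grip_width: 0.0855
time_s: 3.53
position: [0.5146, -0.3646, 0.2331]
tool_rot: [[0.001, 0.974, -0.227], [-0.001, -0.227, -0.974], [-1.0, 0.002, 0.001]]
ft_force: [-0.2, 0.4, 6.4]
grip_width: 0.0654
```

View pics/w2.png

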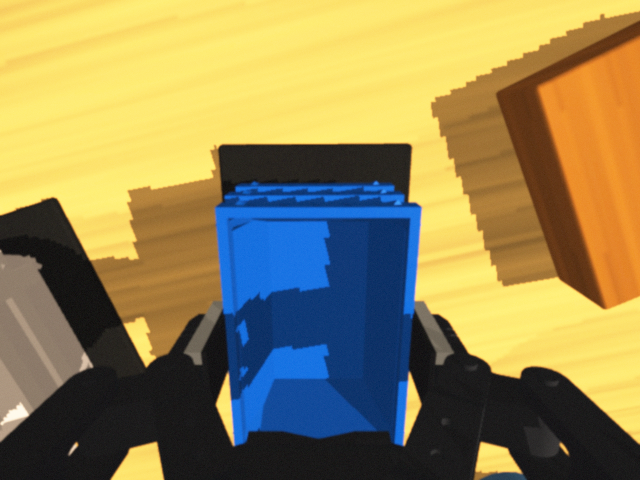

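View pics/s2.png

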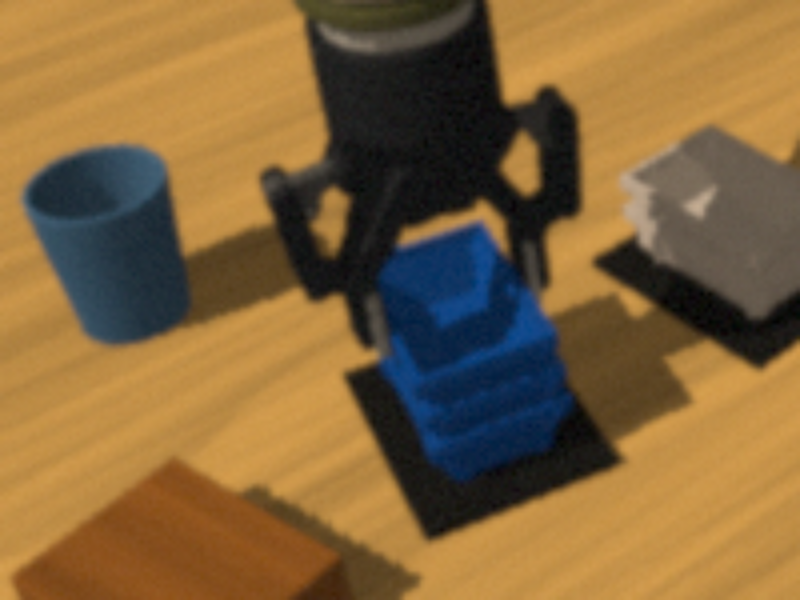

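The fingers close on the top rim (65.4 mm). I'll lift slowly by 25 mm, then check that the second tray stays down.

```bash
python3 -m inch '[[0.2,[-0.05,0,0],0],[0.2,[-0.08,0,0],0],[0.2,[-0.1,0,0],0],[0.2,[-0.1,0,0],0],[0.2,[-0.15,0,0],0],[0.2,[-0.15,0,0],0],[0.2,[0,0,0],0],[0.2,[0,0,0],0]]'
python3 - <<'E'
from h import *
cv2.imwrite("pics/s3.png",cv2.resize(optics.get_image("scene")[200:350,100:300],None,fx=4,fy=4)[:,:,::-1])
E
```

```text
time_s: 4.3
position: [0.5145, -0.3645, 0.2512]
tool_rot: [[0.0, 0.974, -0.227], [-0.0, -0.227, -0.974], [-1.0, 0.001, 0.0]]
ft_force: [0.3, 0.0, -1.2]
grip_width: 0.0658
```

View pics/s3.png

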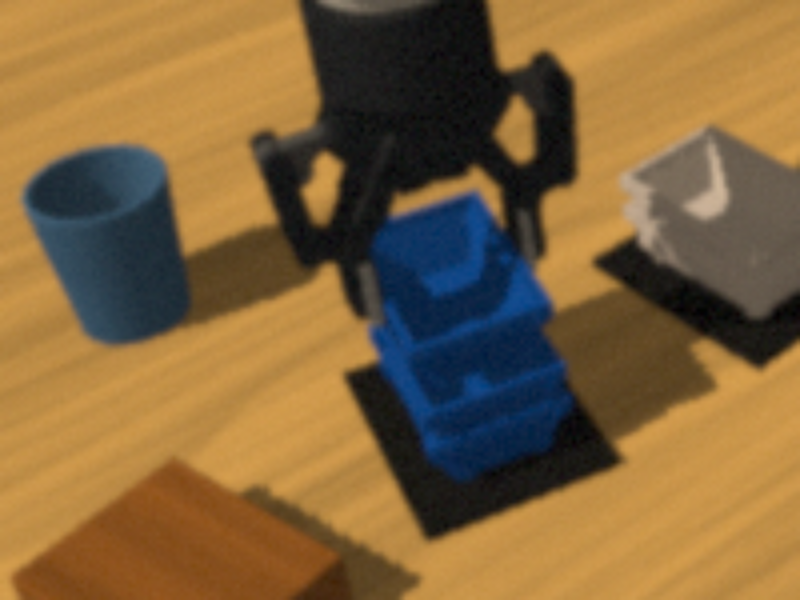

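Only the top tray rose; the other two stayed nested. I'll lift it clear.

```bash
python3 -m inch '[[0.2,[-0.3,0,0],0],[0.2,[-0.4,0,0],0],[0.2,[-0.5,0,0],0],[0.2,[-0.5,0,0],0],[0.2,[-0.5,0,0],0],[0.2,[-0.5,0,0],0],[0.2,[0,0,0],0],[0.2,[0,0,0],0]]'
python3 - <<'E'
from h import *
cv2.imwrite("pics/s4.png",optics.get_image("scene")[:,:,::-1])
v=[.5361635,.17885699,np.radians(77.1)]
ax=np.array([np.cos(v[2]),np.sin(v[2])]);ay=np.array([-ax[1],ax[0]])
for mouth in (-.02,-.015):
  O=np.array(v[:2])+ax*mouth+ay*.035
  print('origin',O,'landing',O-.075*ax,'home',O+.055*ax, ax,ay)
s=env.observe();print(s['q'],s['position'])
E
```

```text
time_s: 5.02
position: [0.5144, -0.3644, 0.3324]
tool_rot: [[0.001, 0.974, -0.227], [-0.001, -0.227, -0.974], [-1.0, 0.001, 0.001]]
ft_force: [-0.2, -0.4, -0.4]
grip_width: 0.065
origin [0.49758186 0.16717552] landing [0.4808381  0.09406843] home [0.50986061 0.22078739] [0.22325012 0.97476119] [-0.97476119  0.22325012]
origin [0.49869811 0.17204933] landing [0.48195435 0.09894224] home [0.51097686 0.22566119] [0.22325012 0.97476119] [-0.97476119  0.22325012]
[-4.60592301e+01  3.30576895e+01  6.73743956e+01  6.25804705e-04
  7.96060447e+01  5.70707938e+01] [ 0.51433069 -0.36437749  0.33133846]
```

View pics/s4.png

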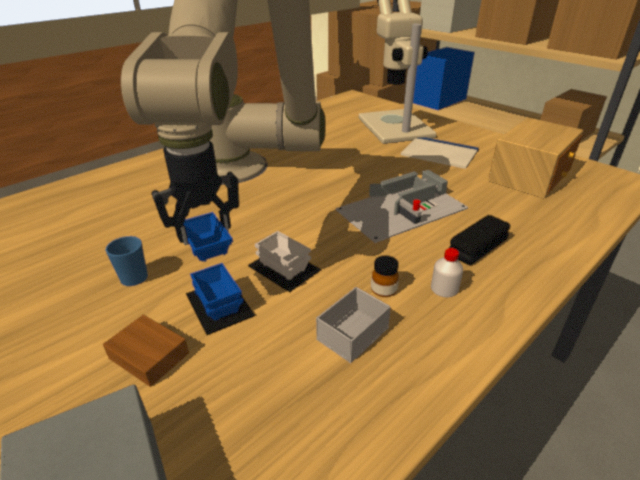

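One tray is held upright and clear; the two below remain nested. Next I'll carry it over the white stack to the landing and turn it 90°.

```bash
python3 -m inch '[[0.2,[0,-0.285,-0.89],0],[0.2,[0,-0.285,-0.89],0],[0.2,[0,-0.285,-0.89],0],[0.2,[0,-0.285,-0.89],0],[0.2,[0,-0.285,-0.89],0],[0.2,[0,-0.285,-0.89],0],[0.2,[0,-0.285,-0.89],0],[0.2,[0,-0.285,-0.89],0]]' ; python3 -m inch '[[0.2,[0,-0.285,-0.89],0],[0.2,[0,-0.285,-0.89],0],[0.2,[0,-0.285,-0.89],0],[0.2,[0,-0.285,-0.89],0],[0.2,[0,-0.285,-0.89],0],[0.2,[0,-0.285,-0.89],0],[0.2,[0,-0.285,-0.89],0],[0.2,[0,-0.285,-0.89],0]]';  python3 -m inch '[[0.2,[0,0,0],-1],[0.2,[0,0,0],-1],[0.2,[0,0,0],-1],[0.2,[0,0,0],-1],[0.2,[0,0,0],-1],[0.2,[0,0,0],-1],[0.2,[0,0,0],-1],[0.2,[0,0,0],-1]]';  python3 -m inch '[[0.2,[0,0,0],-1],[0.2,[0,0,0],-1],[0.2,[0,0,0],-1],[0.2,[0,0,0],-1],[0.2,[0,0,0],-1],[0.2,[0,0,0],-1],[0.2,[0,0,0],-1],[0.2,[0,0,0],-1]]'
python3 -m inch '[[0.2,[0,0,0],-1],[0.2,[0,0,0],-1],[0.2,[0,0,0],0],[0.2,[0,0,0],0],[0.2,[0,0,0],0],[0.2,[0,0,0],0],[0.2,[0,0,0],0],[0.2,[0,0,0],0]]'
python3 - <<'E'
from h import *
s=env.observe();print(s['position'],s['tool_rot'].round(4))
T=optics.camera_params("wrist");im=optics.get_image("wrist");cv2.imwrite("pics/w5.png",im[:,:,::-1]);import pickle;pickle.dump(T,open("w5.pkl","wb"))
E
```

```text
time_s: 5.73
position: [0.4959, -0.1396, 0.3307]
tool_rot: [[-0.002, 0.974, -0.227], [0.001, -0.227, -0.974], [-1.0, -0.002, -0.001]]
ft_force: [1.1, 0.1, -1.1]
grip_width: 0.065
time_s: 6.4
position: [0.4778, 0.0839, 0.3309]
tool_rot: [[-0.002, 0.974, -0.227], [0.0, -0.227, -0.974], [-1.0, -0.002, 0.0]]
ft_force: [0.4, -0.6, -1.1]
grip_width: 0.065
time_s: 7.07
position: [0.4781, 0.0826, 0.3308]
tool_rot: [[-0.002, 0.89, 0.456], [0.0, 0.456, -0.89], [-1.0, -0.002, -0.001]]
ft_force: [-0.1, 0.5, -0.7]
grip_width: 0.065
time_s: 7.73
position: [0.4781, 0.0826, 0.3308]
tool_rot: [[-0.002, 0.389, 0.921], [0.0, 0.921, -0.389], [-1.0, -0.001, -0.002]]
ft_force: [-0.1, 0.7, -1.1]
grip_width: 0.0652
time_s: 8.4
position: [0.4783, 0.0826, 0.3318]
tool_rot: [[-0.0, 0.228, 0.974], [0.0, 0.974, -0.228], [-1.0, 0.0, -0.0]]
ft_force: [-0.5, -0.5, -1.4]
grip_width: 0.0652
[0.4782528  0.08259574 0.33176832] [[-1.000e-04  2.279e-01  9.737e-01]
 [ 0.000e+00  9.737e-01 -2.279e-01]
 [-1.000e+00  0.000e+00 -1.000e-04]]
```

View pics/w5.png

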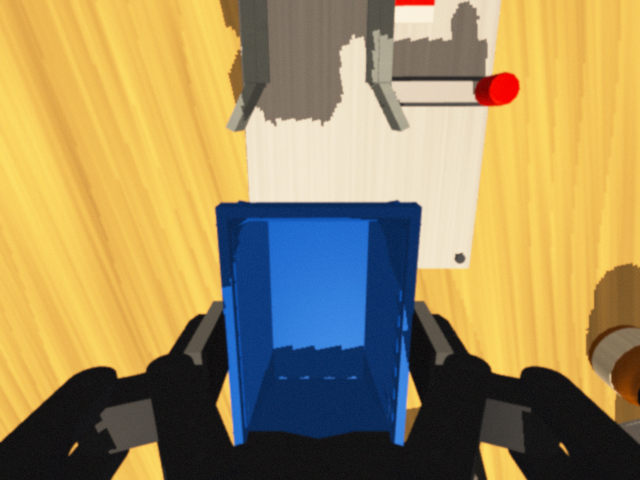

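Run:
```python
import cv2
t=cv2.imread("pics/w5.png")
cv2.imwrite("pics/c5.png",cv2.resize(t[0:140,215:525],None,fx=2.58,fy=2.58,interpolation=cv2.INTER_CUBIC))
```

```text
(no output)
```

View pics/c5.png

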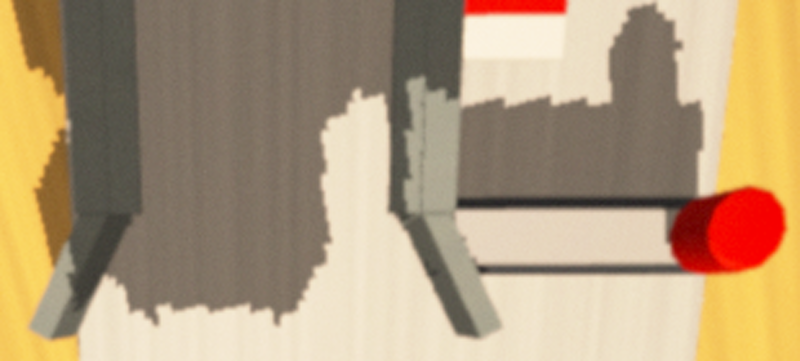

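Run:
```python
from h import *
import pickle
T=pickle.load(open("w5.pkl","rb"))
th=np.radians(77.0);ax=np.array([np.cos(th),np.sin(th)]);ay=np.array([-ax[1],ax[0]])
O=np.array([.4982,.17])
c=lambda u:crop(u,2.58,(215,0))
for n,u,z in (("L lip in",(140,212),.0485),("R lip in",(390,212),.0485),("L lip top edge",(135,5),.0485),("R lip top",(392,5),.0485),("L out",(76,212),.0485),("R out",(457,208),.0485),("Ltip",(30,325),.0485),("Rtip",(500,325),.0485),("knob",(747,228),.066),("plate edge r",(737,5),.006),("plate edge r2",(695,345),.006)):
    X=unproj(T,c(u),z)[:2];print(n,X,(X-O)@ax,(X-O)@ay)
for u in ((217,205),(420,205)):
    X=unproj(T,u,.331-.166+.012)[:2];print('tray rim front',X,(X-O)@ax,(X-O)@ay)
```

```text
L lip in [0.47182081 0.18266184] 0.006403292621211788 0.02855138717030366
R lip in [0.52829216 0.16941894] 0.006203094689649505 -0.029451612862176357
L lip top edge [0.48195616 0.22374459] 0.048713053628908355 0.027917417237007858
R lip top [0.53689545 0.21086835] 0.048525482180238305 -0.028510313327192293
L out [0.45736731 0.18605128] 0.006454532051240772 0.0433968985022226
R out [0.54358004 0.16672047] 0.0070128086832368045 -0.04495468219089098
Ltip [0.43951758 0.16436924] -0.018687114533961133 0.05591174795753055
Rtip [0.5490726 0.1386691] -0.01908404191148455 -0.05661665677694795
knob [0.60081347 0.14766164] 0.0013171747609164468 -0.1050085332650815
plate edge r [0.63005335 0.19984091] 0.05873663852490229 -0.12176121408321862
plate edge r2 [0.6106332  0.11778534] -0.02558443017032603 -0.1212972866913807
tray rim front [0.45803513 0.13755418] -0.040649363105421 0.031836729261974506
tray rim front [0.52153764 0.12264726] -0.040889261557013036 -0.033391542082584456
```

The wrist view shows the lips 58 mm apart, as specified, the lead-in tips 28 mm before the mouth, and the knob top at (0.601,0.148). The mouth is therefore at about (0.500,0.178), and the tray is on the centre line. I'll advance 22 mm and lower it.

```bash
python3 -m inch '[[0.2,[0.3,0.25,0],0],[0.2,[0.7,0.24,0],0],[0.2,[0.8,0.24,0],0],[0.2,[0.8,0,0],0],[0.2,[0.7,0,0],0],[0.2,[0.5,0,0],0],[0.2,[0.3,0,0],0],[0.2,[0,0,0],0]]'; python3 -m inch '[[0.2,[0.2,0,0],0],[0.2,[0.12,0,0],0],[0.2,[0.08,0,0],0],[0.2,[0.05,0,0],0],[0.2,[0,0,0],0],[0.2,[0,0,0],0],[0.2,[0,0,0],0],[0.2,[0,0,0],0]]'
python3 - <<'E'
from h import *
cv2.imwrite("pics/w6.png",optics.get_image("wrist")[:,:,::-1])
cv2.imwrite("pics/s6.png",cv2.resize(optics.get_image("scene")[120:270,300:500],None,fx=4,fy=4)[:,:,::-1])
E
```

```text
time_s: 9.12
position: [0.483, 0.1042, 0.207]
tool_rot: [[-0.003, 0.227, 0.974], [0.0, 0.974, -0.227], [-1.0, -0.001, -0.003]]
ft_force: [0.0, 0.1, -0.8]
grip_width: 0.0653
time_s: 9.78
position: [0.4833, 0.1039, 0.1955]
tool_rot: [[0.0, 0.227, 0.974], [-0.0, 0.974, -0.227], [-1.0, 0.0, 0.0]]
ft_force: [-0.5, -0.4, -1.8]
grip_width: 0.0648
```

View pics/w6.png

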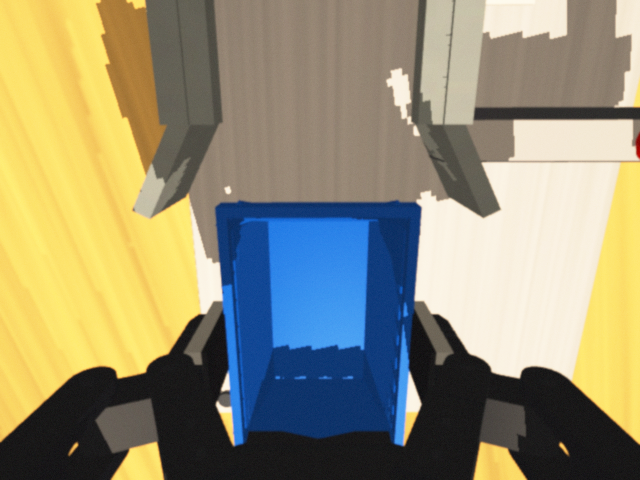

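View pics/s6.png

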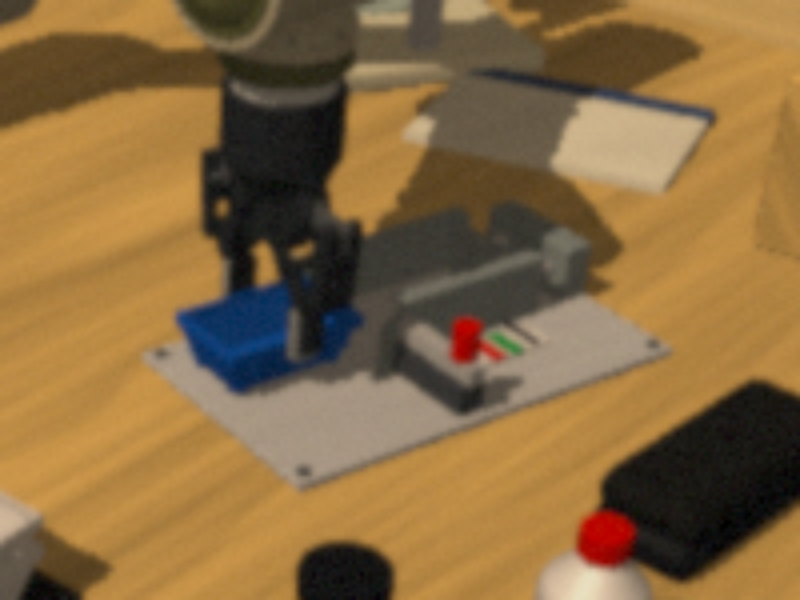

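The tray is centred before the rails and a couple of millimetres above the plate. I'll lower it onto the plate, release, rise and shut the fingers.

```bash
python3 -m inch '[[0.2,[0.05,0,0],0],[0.2,[0.03,0,0],0],[0.2,[0,0,0],0],[0,[0,0,0],0],[-0.5,[0,0,0],0],[-1,[0,0,0],0],[-1,[0,0,0],0],[-1,[0,0,0],0]]'; python3 -m inch '[[-1,[-0.3,0,0],0],[-1,[-0.5,0,0],0],[-1,[-0.6,0,0],0],[1,[-0.4,0,0],0],[1,[0,0,0],0],[1,[0,0,0],0],[1,[0,0,0],0],[1,[0,0,0],0]]'
python3 - <<'E'
from h import *
T=optics.camera_params("wrist");im=optics.get_image("wrist");cv2.imwrite("pics/w7.png",im[:,:,::-1]);import pickle;pickle.dump(T,open("w7.pkl","wb"))
E
```

```text
time_s: 10.55
position: [0.4832, 0.1039, 0.1928]
tool_rot: [[-0.0, 0.227, 0.974], [0.0, 0.974, -0.227], [-1.0, -0.0, -0.0]]
ft_force: [-0.3, 0.1, 0.4]
grip_width: 0.0853
time_s: 11.22
position: [0.4831, 0.1039, 0.2462]
tool_rot: [[-0.002, 0.227, 0.974], [0.0, 0.974, -0.227], [-1.0, -0.0, -0.002]]
ft_force: [-0.0, -0.3, -0.0]
grip_width: 0.0256
```

View pics/w7.png

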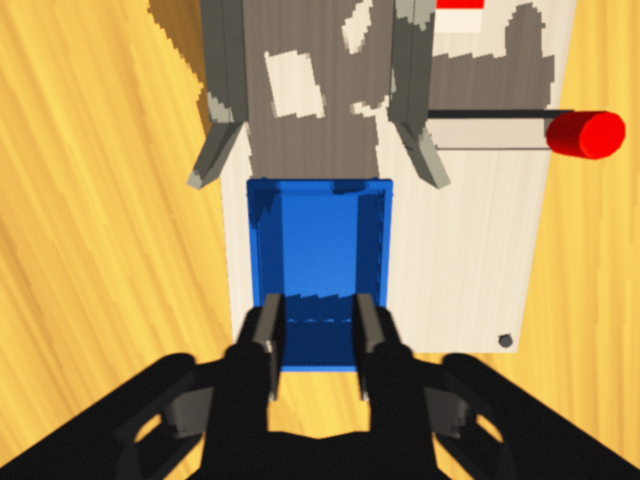

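The tray sits square on the landing with its rim from (247,180) to (392,180). The fingers are still shutting. I'll descend inside the tray.

```bash
python3 -m inch '[[1,[0,0.1,0],0],[1,[0,0.1,0],0],[1,[0.3,0.1,0],0],[1,[0.5,0,0],0],[1,[0.5,0,0],0],[1,[0.35,0,0],0],[1,[0.15,0,0],0],[1,[0,0,0],0]]';python3 -m inch '[[1,[0,0.2,0],0],[1,[0,0.2,0],0],[1,[0,0.2,0],0],[1,[0,0.2,0],0],[1,[0,0.2,0],0],[1,[0,0.2,0],0],[1,[0,0.2,0],0],[1,[0,0.2,0],0]]'
python3 - <<'E'
from h import *
T=optics.camera_params("wrist");im=optics.get_image("wrist");cv2.imwrite("pics/w8.png",im[:,:,::-1])
E
```

```text
time_s: 11.93
position: [0.4851, 0.1129, 0.1917]
tool_rot: [[-0.002, 0.227, 0.974], [0.0, 0.974, -0.227], [-1.0, -0.0, -0.002]]
ft_force: [-0.1, -0.4, -0.1]
grip_width: -0.0001
time_s: 12.6
position: [0.4963, 0.16, 0.1931]
tool_rot: [[0.0, 0.227, 0.974], [-0.0, 0.974, -0.227], [-1.0, -0.0, 0.0]]
ft_force: [-1.1, -2.4, 1.7]
grip_width: -0.0001
```

View pics/w8.png

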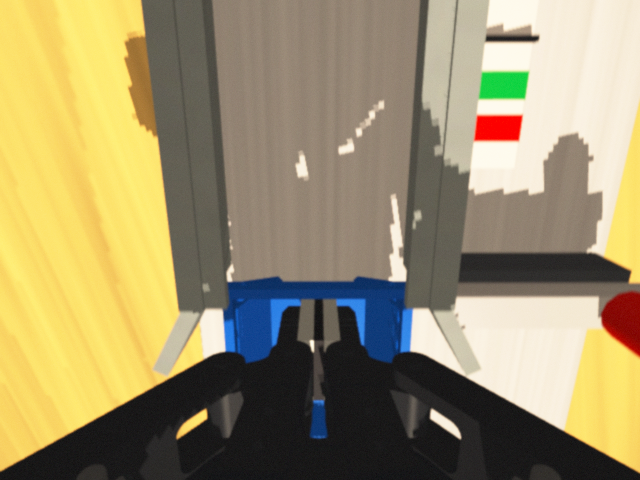

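The tray front has just passed the mouth between the rails, under the lips, with 2.4 N on it. I'll keep pushing; about 100 mm remain.

```bash
python3 -m inch '[[1,[0,0.25,0],0],[1,[0,0.25,0],0],[1,[0,0.25,0],0],[1,[0,0.25,0],0],[1,[0,0.25,0],0],[1,[0,0.25,0],0],[1,[0,0.25,0],0],[1,[0,0.25,0],0]]';python3 -m inch '[[1,[0,0.2,0],0],[1,[0,0.2,0],0],[1,[0,0.15,0],0],[1,[0,0.15,0],0],[1,[0,0.12,0],0],[1,[0,0.1,0],0],[1,[0,0.1,0],0],[1,[0,0.1,0],0]]'
python3 - <<'E'
from h import *
T=optics.camera_params("wrist");im=optics.get_image("wrist");cv2.imwrite("pics/w9.png",im[:,:,::-1])
E
```

```text
time_s: 13.32
position: [0.51, 0.2187, 0.1929]
tool_rot: [[-0.0, 0.227, 0.974], [-0.0, 0.974, -0.227], [-1.0, -0.0, -0.0]]
ft_force: [-0.3, -0.8, 2.0]
grip_width: 0.0
time_s: 13.98
position: [0.5175, 0.2507, 0.1929]
tool_rot: [[-0.0, 0.227, 0.974], [-0.0, 0.974, -0.227], [-1.0, -0.0, -0.0]]
ft_force: [-0.3, -1.4, 2.4]
grip_width: -0.0001
```

View pics/w9.png

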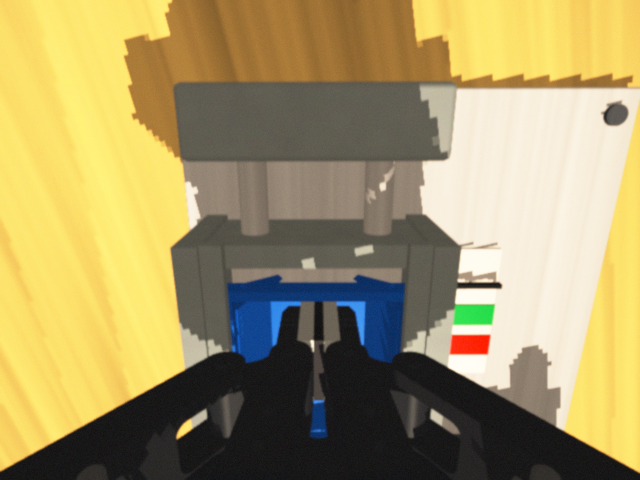

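The rim edge at row 283 is a few millimetres short of the back stop at row 268. The last part goes slowly, watching the force.

```bash
python3 -m inch '[[1,[0,0.05,0],0],[1,[0,0.05,0],0],[1,[0,0.05,0],0],[1,[0,0.03,0],0],[1,[0,0.03,0],0],[1,[0,0.03,0],0],[1,[0,0,0],0],[1,[0,0,0],0]]'
```

```text
time_s: 14.7
position: [0.5191, 0.2577, 0.1929]
tool_rot: [[0.0, 0.227, 0.974], [0.0, 0.974, -0.227], [-1.0, 0.0, 0.0]]
ft_force: [-0.3, -0.4, 0.8]
grip_width: -0.0
```

```bash
python3 -m inch '[[1,[0,0.03,0],0],[1,[0,0.03,0],0],[1,[0,0.03,0],0],[1,[0,0.02,0],0],[1,[0,0.02,0],0],[1,[0,0.02,0],0],[1,[0,0,0],0],[1,[0,0,0],0]]'
python3 - <<'E'
from h import *
T=optics.camera_params("wrist");im=optics.get_image("wrist");cv2.imwrite("pics/w10.png",im[:,:,::-1])
E
```

```text
time_s: 15.37
position: [0.52, 0.2607, 0.1928]
tool_rot: [[-0.002, 0.227, 0.974], [-0.004, 0.974, -0.227], [-1.0, -0.004, -0.001]]
ft_force: [-1.9, -13.0, 4.4]
grip_width: -0.0001
```

View pics/w10.png

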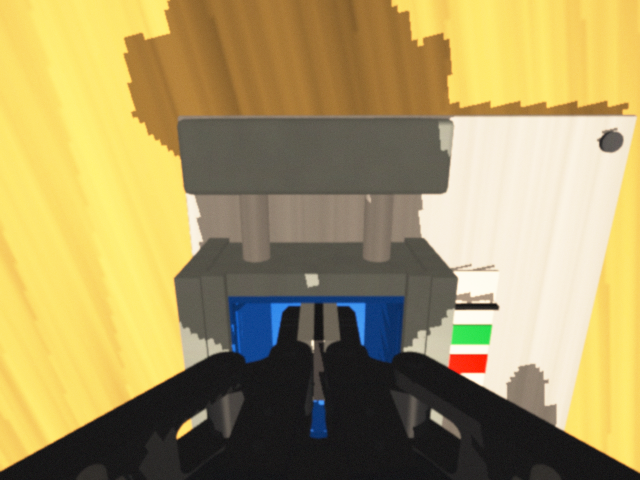

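The tray is against the back stop: the force rose to 13 N and the rim has disappeared under the stop's edge, with the pointer still at rest. I'll back off and lift out.

```bash
python3 -m inch '[[1,[0,-0.15,0],0],[1,[0,-0.25,0],0],[1,[-0.3,0,0],0],[1,[-0.5,0,0],0],[1,[-0.6,0,0],0],[1,[-0.6,0,0],0],[1,[-0.6,0,0],0],[1,[0,0,0],0]]'
python3 - <<'E'
from h import *
import pickle
s=env.observe();print(s['position'])
T=optics.camera_params("wrist");im=optics.get_image("wrist");cv2.imwrite("pics/w11.png",im[:,:,::-1]);pickle.dump(T,open("w11.pkl","wb"))
P=optics.camera_params("top");print('case',unproj(P,(170,177),.049),unproj(P,(233,176),.049))
k=np.array([.601,.1477]);t=k+.036*np.array([.974,-.227]);d=t-s['position'][:2];R=s['tool_rot'];print(d@R[:2,1]/.03,d@R[:2,2]/.03)
E
```

```text
time_s: 16.08
position: [0.5178, 0.2506, 0.2749]
tool_rot: [[0.007, 0.227, 0.974], [0.002, 0.974, -0.227], [-1.0, 0.003, 0.006]]
ft_force: [0.4, -0.2, 0.2]
grip_width: -0.0002
[0.51779091 0.25060556 0.27494031]
case [0.71765757 0.24176394 0.049     ] [0.7158073  0.08465925 0.049     ]
-2.7105877077040934 4.680206646035012
```

View pics/w11.png

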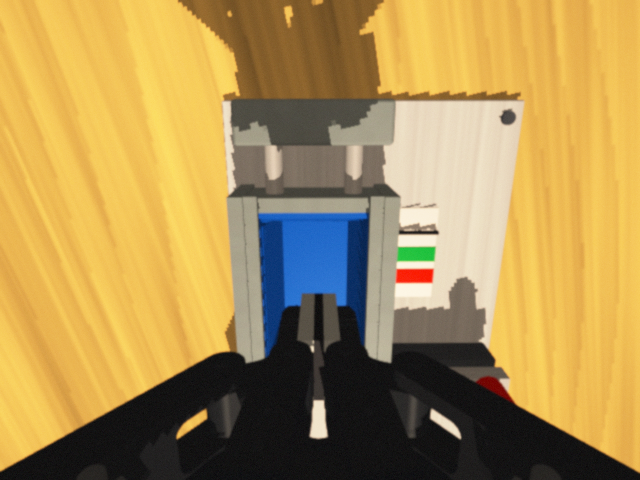

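The tray stays home, with its rim edge at the back stop (row 214). I'll go to the outer side of the knob; the case edge is at x=0.716, so there is room.

```bash
python3 -m inch '[[1,[0,-0.34,0.585],0],[1,[0,-0.34,0.585],0],[1,[0,-0.34,0.585],0],[1,[0,-0.34,0.585],0],[1,[0,-0.34,0.585],0],[1,[0,-0.34,0.585],0],[1,[0,-0.34,0.585],0],[1,[0,-0.34,0.585],0]]'
python3 -m inch '[[1,[0.3,0,0],0],[1,[0.4,0,0],0],[1,[0.3,0,0],0],[1,[0.2,0,0],0],[1,[0.1,0,0],0],[1,[0,0,0],0],[1,[0,0,0],0],[1,[0,0,0],0]]'
python3 - <<'E'
from h import *
s=env.observe();print(s['position'])
cv2.imwrite("pics/w12.png",optics.get_image("wrist")[:,:,::-1])
cv2.imwrite("pics/s12.png",cv2.resize(optics.get_image("scene")[120:270,300:500],None,fx=4,fy=4)[:,:,::-1])
E
```

```text
time_s: 16.8
position: [0.6361, 0.1382, 0.2699]
tool_rot: [[-0.002, 0.227, 0.974], [0.0, 0.974, -0.227], [-1.0, -0.0, -0.002]]
ft_force: [-0.4, 0.3, 0.3]
grip_width: -0.0002
time_s: 17.47
position: [0.6356, 0.1391, 0.2325]
tool_rot: [[0.001, 0.227, 0.974], [0.0, 0.974, -0.227], [-1.0, 0.0, 0.001]]
ft_force: [-1.5, -0.3, -0.7]
grip_width: 0.0
[0.63560231 0.13913434 0.2325009 ]
```

View pics/s12.png

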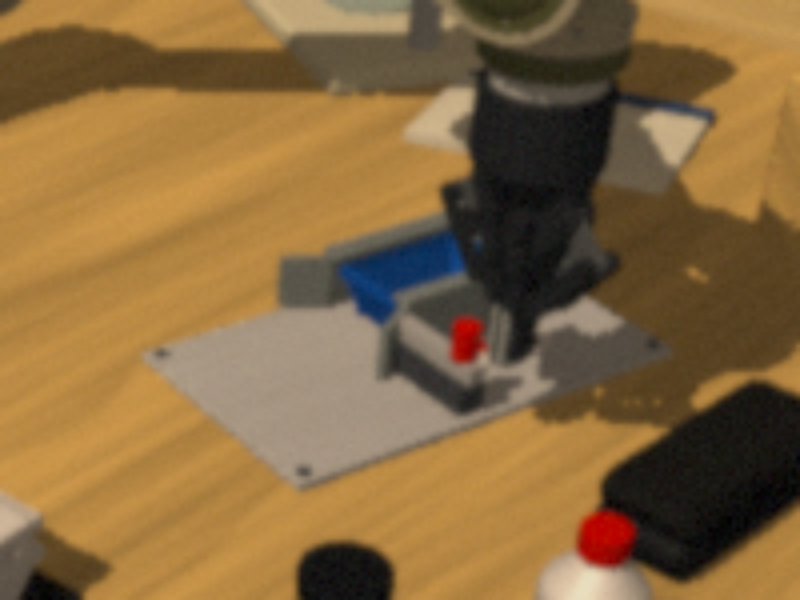

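View pics/w12.png

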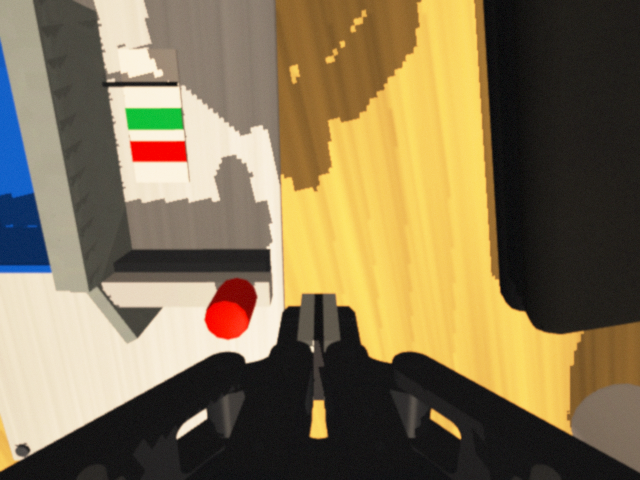

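Run:
```python
from h import *
s=env.observe();T=optics.camera_params("wrist")
k=unproj(T,(228,320),.066);d=k-s['position'];R=s['tool_rot'];print(k,d@R[:,1],d@R[:,2]);print(proj(T,s['position']+R[:,0]*.173))
```

```text
[0.60239639 0.1479302  0.066     ] 0.0010854252657452666 -0.03453376143363737
[317.48023032 314.33994101]
```

```bash
python3 -m inch '[[1,[0.2,0,0],0],[1,[0.22,0,0],0],[1,[0,0,0],0],[1,[0,0,-0.1],0],[1,[0,0,-0.15],0],[1,[0,0,-0.15],0],[1,[0,0,0],0],[1,[0,0,0],0]]'
```

```text
time_s: 18.23
position: [0.6236, 0.1418, 0.2196]
tool_rot: [[0.0, 0.227, 0.974], [0.0, 0.974, -0.227], [-1.0, 0.0, 0.0]]
ft_force: [-0.5, -0.0, 0.2]
grip_width: -0.0001
```

The finger is in line with the knob to 1 mm and no contact yet. I'll push along holder +y.

```bash
python3 -m inch '[[1,[0,0,-0.15],0],[1,[0,0,-0.2],0],[1,[0,0,-0.2],0],[1,[0,0,-0.2],0],[1,[0,0,-0.2],0],[1,[0,0,-0.2],0],[1,[0,0,-0.2],0],[1,[0,0,0],0]]'; python3 -m inch '[[1,[0,0,-0.05],0],[1,[0,0,-0.05],0],[1,[0,0,-0.05],0],[1,[0,0,-0.05],0],[1,[0,0,-0.04],0],[1,[0,0,-0.04],0],[1,[0,0,0],0],[1,[0,0,0],0]]'
python3 - <<'E'
from h import *
s=env.observe();T=optics.camera_params("wrist");print(proj(T,[.5512,.1591,.066]))
cv2.imwrite("pics/w13.png",optics.get_image("wrist")[:,:,::-1])
cv2.imwrite("pics/s13.png",cv2.resize(optics.get_image("scene")[120:270,300:500],None,fx=4,fy=4)[:,:,::-1])
E
```

```text
time_s: 18.9
position: [0.5833, 0.1513, 0.2193]
tool_rot: [[-0.001, 0.227, 0.974], [0.0, 0.974, -0.227], [-1.0, -0.0, -0.001]]
ft_force: [-0.1, 0.2, 0.4]
grip_width: 0.0003
time_s: 19.57
position: [0.5762, 0.1528, 0.2192]
tool_rot: [[-0.001, 0.227, 0.974], [0.0, 0.974, -0.227], [-1.0, -0.0, -0.001]]
ft_force: [1.1, 0.1, -0.5]
grip_width: -0.0002
[244.99662055 339.92496251]
```

View pics/w13.png

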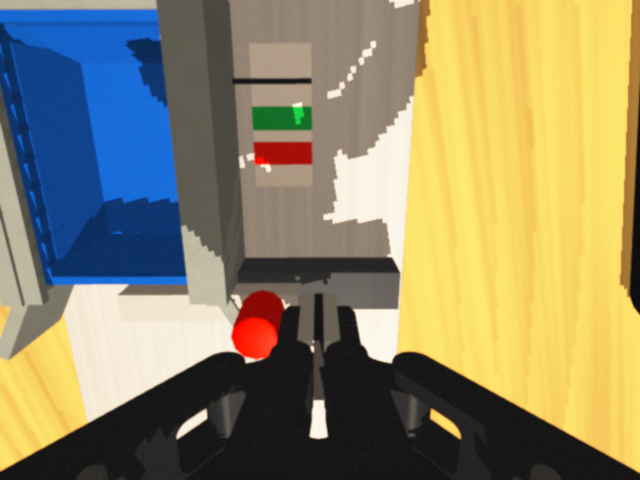

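The bolt's tip emerges under the lip behind the tray, and the knob is about 5 mm short of fully closed. I'll continue slowly.

```bash
python3 -m inch '[[1,[0,0,-0.04],0],[1,[0,0,-0.04],0],[1,[0,0,-0.03],0],[1,[0,0,-0.03],0],[1,[0,0,-0.03],0],[1,[0,0,-0.03],0],[1,[0,0,0],0],[1,[0,0,0],0]]'
python3 - <<'E'
from h import *
s=env.observe();T=optics.camera_params("wrist");print(proj(T,[.5512,.1591,.066]),s['ft_force'])
cv2.imwrite("pics/w14.png",optics.get_image("wrist")[:,:,::-1])
E
```

```text
time_s: 20.33
position: [0.5726, 0.1534, 0.2197]
tool_rot: [[0.009, 0.228, 0.974], [-0.001, 0.974, -0.228], [-1.0, 0.001, 0.009]]
ft_force: [15.8, -3.1, -8.0]
grip_width: -0.0002
[251.3014946  339.57360157] [15.75931967 -3.06104853 -8.04706624]
```

View pics/w14.png

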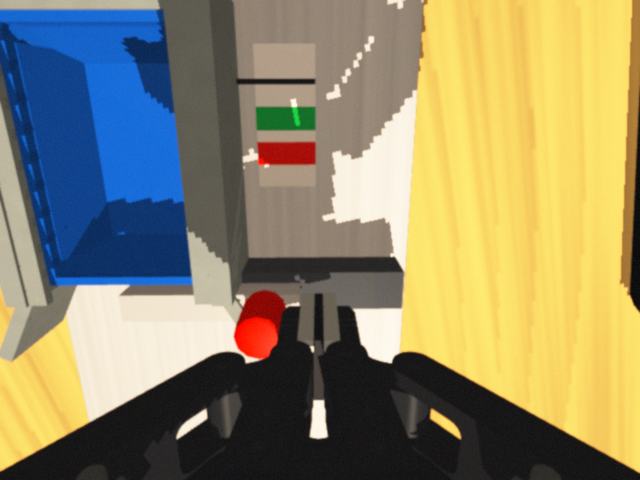

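The force jumped to 16 N. I'll check whether that is the end stop by working out the knob's travel.

Run:
```python
from h import *
s=env.observe();T=optics.camera_params("wrist")
ay=np.array([-.974,.226])
k=unproj(T,(259.5,339),.066)[:2]; 
for k0 in ([.6008,.1477],[.6024,.1479]): print(k,(k-np.array(k0))@ay)
O=np.array([.5004,.1777]);print('off centre',(k-O)@ay)
im=optics.get_image("scene");cv2.imwrite("pics/s14.png",cv2.resize(im[120:270,300:500],None,fx=4,fy=4)[:,:,::-1])
```

```text
[0.55408908 0.15864331] 0.04796962459559716
[0.55408908 0.15864331] 0.0494828245955972
off centre -0.05659997540440289
```

View pics/s14.png

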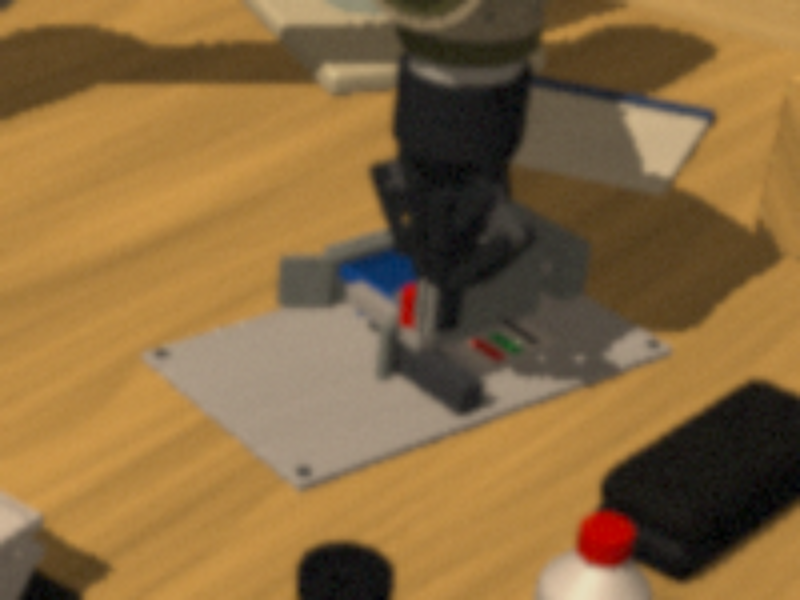

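The knob stands 56.6 mm off the centre line (56 expected when closed) after about 49 mm of travel, so the bolt is fully across. I'll back off, rise and move over the tray.

```bash
python3 -m inch '[[1,[0,0,0.15],0],[1,[0,0,0.15],0],[1,[-0.4,0,0],0],[1,[-0.6,0,0],0],[1,[-0.6,0,0],0],[1,[-0.4,0,0],0],[1,[0,0,0],0],[1,[0,0,0],0]]';python3 -m inch '[[1,[0,0.3,-0.47],0],[1,[0,0.3,-0.47],0],[1,[0,0.3,-0.47],0],[1,[0,0.3,-0.47],0],[1,[0,0.3,-0.47],0],[1,[0,0.28,-0.47],0],[1,[0,0,0],0],[1,[0,0,0],0]]'
python3 - <<'E'
from h import *
s=env.observe();T=optics.camera_params("wrist");print(s['position'])
cv2.imwrite("pics/w15.png",optics.get_image("wrist")[:,:,::-1])
im=optics.get_image("scene");cv2.imwrite("pics/s15.png",cv2.resize(im[140:260,340:500],None,fx=5,fy=5)[:,:,::-1])
ax=np.array([.227,.974]);ay=np.array([-.974,.227]);O=np.array([.5004,.1777])
d=s['position'][:2]-O;print(d@ax,d@ay)
E
```

```text
time_s: 21.1
position: [0.579, 0.1522, 0.2793]
tool_rot: [[-0.0, 0.227, 0.974], [0.0, 0.974, -0.227], [-1.0, 0.0, -0.0]]
ft_force: [-0.3, -0.0, -1.0]
grip_width: 0.0001
time_s: 21.77
position: [0.5082, 0.2243, 0.2795]
tool_rot: [[0.0, 0.225, 0.974], [-0.0, 0.974, -0.225], [-1.0, -0.0, 0.0]]
ft_force: [0.4, -0.4, 0.7]
grip_width: 0.0001
[0.50817036 0.22425387 0.27951707]
0.047107344522718274 0.0029993970415100697
```

View pics/w15.png

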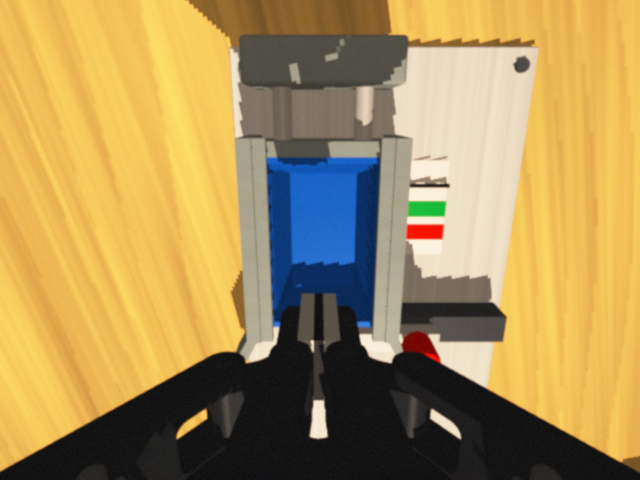

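View pics/s15.png

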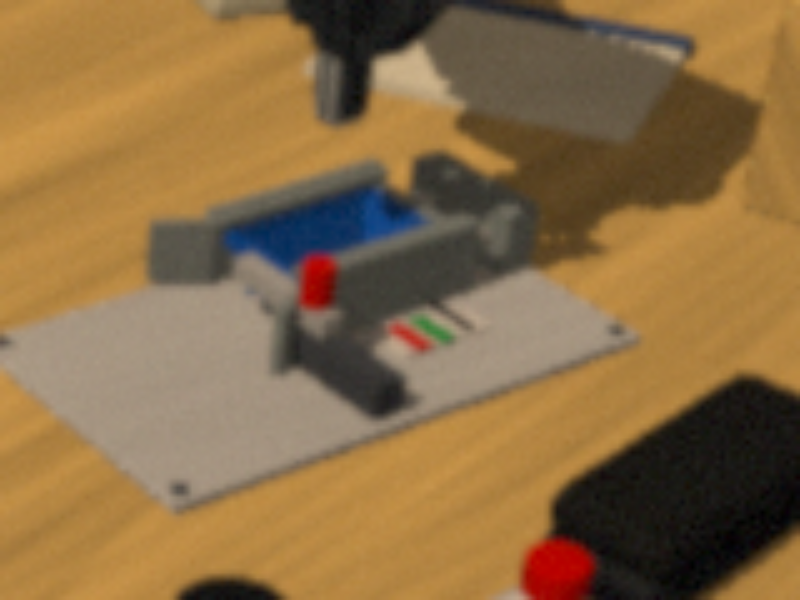

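The bolt bar crosses behind the tray and the tray is unchanged. I'll descend inside it, correcting 3 mm sideways.

```bash
python3 -m inch '[[1,[0.2,0,0.1],0],[1,[0.5,0,0],0],[1,[0.6,0,0],0],[1,[0.6,0,0],0],[1,[0.5,0,0],0],[1,[0.35,0,0],0],[1,[0.15,0,0],0],[1,[0,0,0],0]]'
python3 -m inch '[[1,[0,-0.1,0],0],[1,[0,-0.1,0],0],[1,[0,-0.1,0],0],[1,[0,-0.08,0],0],[1,[0,-0.05,0],0],[1,[0,0,0],0],[1,[0,0,0],0],[1,[0,0,0],0]]'
python3 - <<'E'
from h import *
cv2.imwrite("pics/w16.png",optics.get_image("wrist")[:,:,::-1])
E
```

```text
time_s: 22.53
position: [0.5121, 0.2223, 0.1913]
tool_rot: [[-0.002, 0.228, 0.974], [-0.0, 0.974, -0.228], [-1.0, -0.001, -0.001]]
ft_force: [-0.1, -0.7, 0.0]
grip_width: -0.0
time_s: 23.2
position: [0.5089, 0.2101, 0.1924]
tool_rot: [[0.0, 0.227, 0.974], [0.0, 0.974, -0.227], [-1.0, 0.0, 0.0]]
ft_force: [1.0, -0.9, 0.2]
grip_width: 0.0
```

View pics/w16.png

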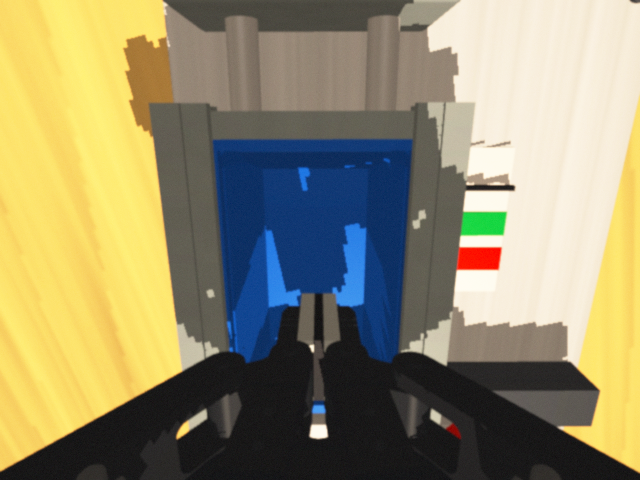

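The pointer (row 187) is at rest, with green at rows 211–235. I'll pull gradually: contact, the 4 mm play, then the spring.

```bash
python3 -m inch '[[1,[0,-0.06,0],0],[1,[0,-0.06,0],0],[1,[0,-0.06,0],0],[1,[0,-0.06,0],0],[1,[0,-0.06,0],0],[1,[0,0,0],0],[1,[0,0,0],0],[1,[0,0,0],0]]'
python3 - <<'E'
from h import *
cv2.imwrite("pics/w17.png",optics.get_image("wrist")[:,:,::-1])
E
```

```text
time_s: 23.92
position: [0.5069, 0.2013, 0.1924]
tool_rot: [[0.0, 0.227, 0.974], [0.0, 0.974, -0.227], [-1.0, 0.0, 0.0]]
ft_force: [-0.5, 0.2, -0.4]
grip_width: -0.0004
```

View pics/w17.png

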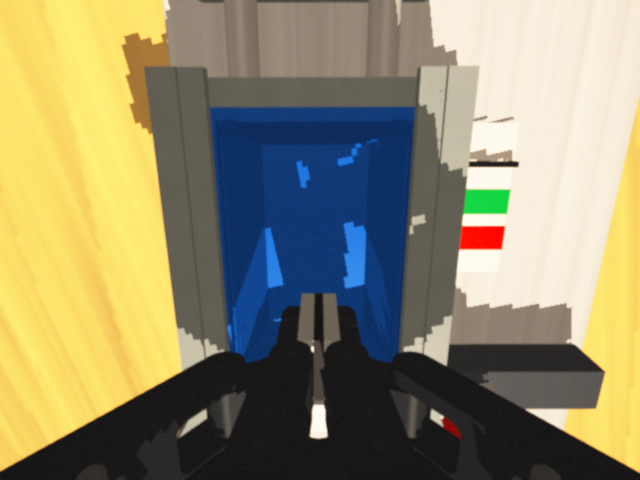

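Neither the pointer nor the tray has moved, and there is no force yet. I'll continue in small steps.

```bash
python3 -m inch '[[1,[0,-0.05,0],0],[1,[0,-0.05,0],0],[1,[0,-0.05,0],0],[1,[0,-0.05,0],0],[1,[0,0,0],0],[1,[0,0,0],0],[1,[0,0,0],0],[1,[0,0,0],0]]'
python3 - <<'E'
from h import *
cv2.imwrite("pics/w18.png",optics.get_image("wrist")[:,:,::-1])
E
```

```text
time_s: 24.63
position: [0.5055, 0.1955, 0.1923]
tool_rot: [[0.0, 0.227, 0.974], [0.0, 0.974, -0.227], [-1.0, 0.0, 0.0]]
ft_force: [0.1, 2.1, -0.3]
grip_width: 0.0
```

View pics/w18.png

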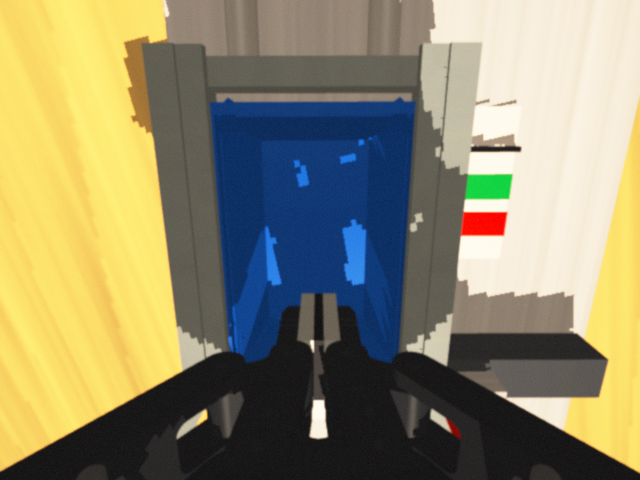

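The tray has moved off the stop (a gap shows at rows 93–101) and nearly reached the bolt. Next is 9 mm against the spring.

```bash
python3 -m inch '[[1,[0,-0.05,0],0],[1,[0,-0.05,0],0],[1,[0,-0.05,0],0],[1,[0,-0.05,0],0],[1,[0,-0.05,0],0],[1,[0,-0.05,0],0],[1,[0,0,0],0],[1,[0,0,0],0]]'
python3 - <<'E'
from h import *
cv2.imwrite("pics/w19.png",optics.get_image("wrist")[:,:,::-1])
E
```

```text
time_s: 25.35
position: [0.5035, 0.1867, 0.1924]
tool_rot: [[0.0, 0.227, 0.974], [0.0, 0.974, -0.227], [-1.0, 0.0, 0.0]]
ft_force: [1.1, 4.9, -1.3]
grip_width: 0.0001
```

View pics/w19.png

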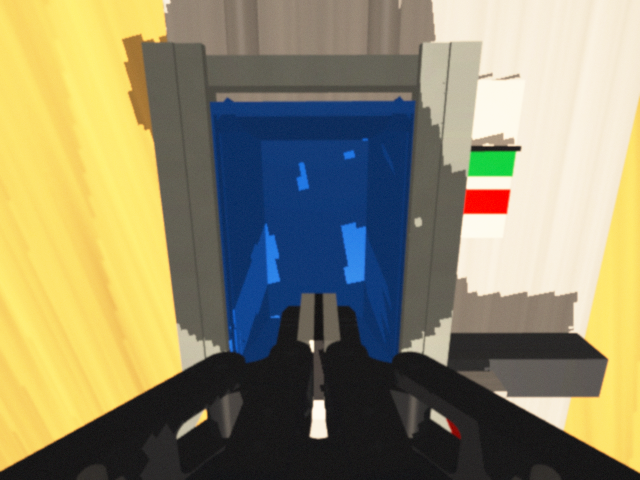

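The pointer (row 148) stands at the edge of the green band (151–176), at about 9 mm and 5 N. I'll pull 6 mm more and hold.

```bash
python3 -m inch '[[1,[0,-0.05,0],0],[1,[0,-0.05,0],0],[1,[0,-0.05,0],0],[1,[0,-0.05,0],0],[1,[0,0,0],0],[1,[0,0,0],0],[1,[0,0,0],0],[1,[0,0,0],0]]'
python3 - <<'E'
from h import *
im=optics.get_image("wrist")[:,:,::-1];cv2.imwrite("pics/w20.png",im[:400,150:])
E
```

```text
time_s: 26.07
position: [0.5021, 0.181, 0.1924]
tool_rot: [[0.0, 0.227, 0.974], [0.001, 0.974, -0.227], [-1.0, 0.001, 0.0]]
ft_force: [-0.2, 5.7, -0.8]
grip_width: -0.0004
```

View pics/w20.png

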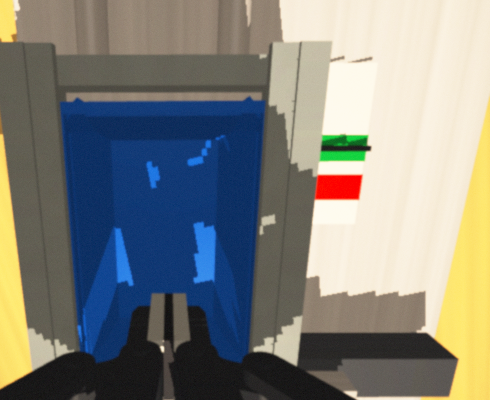

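The pointer is in the middle of the green band (row 148, band 135–161). I'll hold it there for over a second.

```bash
python3 -m inch '[[1,[0,0,0],0],[1,[0,0,0],0],[1,[0,0,0],0],[1,[0,0,0],0],[1,[0,0,0],0],[1,[0,0,0],0],[1,[0,0,0],0],[1,[0,0,0],0]]';python3 -m inch '[[1,[0,0,0],0],[1,[0,0,0],0],[1,[0,0,0],0],[1,[0,0,0],0],[1,[0,0,0],0],[1,[0,0,0],0],[1,[0,0,0],0],[1,[0,0,0],0]]'
python3 - <<'E'
from h import *
im=optics.get_image("wrist")[:,:,::-1];cv2.imwrite("pics/w21.png",im[:400,150:])
E
```

```text
time_s: 26.78
position: [0.5021, 0.181, 0.1924]
tool_rot: [[0.0, 0.227, 0.974], [0.001, 0.974, -0.227], [-1.0, 0.001, 0.0]]
ft_force: [1.4, 5.9, -0.9]
grip_width: 0.0001
time_s: 27.45
position: [0.5021, 0.181, 0.1924]
tool_rot: [[0.0, 0.227, 0.974], [0.001, 0.974, -0.227], [-1.0, 0.001, 0.0]]
ft_force: [1.3, 6.6, -1.0]
grip_width: -0.0006
```

View pics/w21.png

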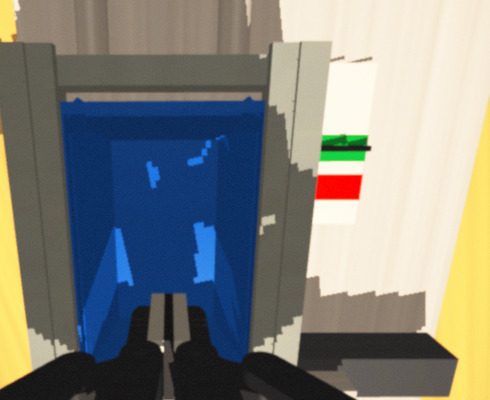

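It held for 1.4 s in green. I'll release slowly forward, then lift out.

```bash
python3 -m inch '[[1,[0,0.1,0],0],[1,[0,0.1,0],0],[1,[0,0.1,0],0],[1,[0,0.12,0],0],[1,[0,0.14,0],0],[1,[0,0.16,0],0],[1,[0,0.16,0],0],[1,[0,0.1,0],0]]';python3 -m inch '[[1,[0,0,0],0],[1,[-0.3,0,0],0],[1,[-0.5,0,0],0],[1,[-0.6,0,0],0],[1,[-0.7,0,0],0],[1,[-0.7,0,0],0],[1,[-0.7,0,0],0],[1,[0,0,0],0]]'
python3 - <<'E'
from h import *
im=optics.get_image("wrist")[:,:,::-1];cv2.imwrite("pics/w22.png",im)
cv2.imwrite("pics/s22.png",optics.get_image("scene")[:,:,::-1])
E
```

```text
time_s: 28.17
position: [0.5089, 0.21, 0.1923]
tool_rot: [[-0.0, 0.227, 0.974], [-0.0, 0.974, -0.227], [-1.0, -0.0, -0.0]]
ft_force: [0.9, 0.3, -0.7]
grip_width: 0.0001
time_s: 28.83
position: [0.5091, 0.2094, 0.3019]
tool_rot: [[0.007, 0.227, 0.974], [0.001, 0.974, -0.227], [-1.0, 0.003, 0.007]]
ft_force: [0.3, -0.7, 0.4]
grip_width: -0.0001
```

View pics/w22.png

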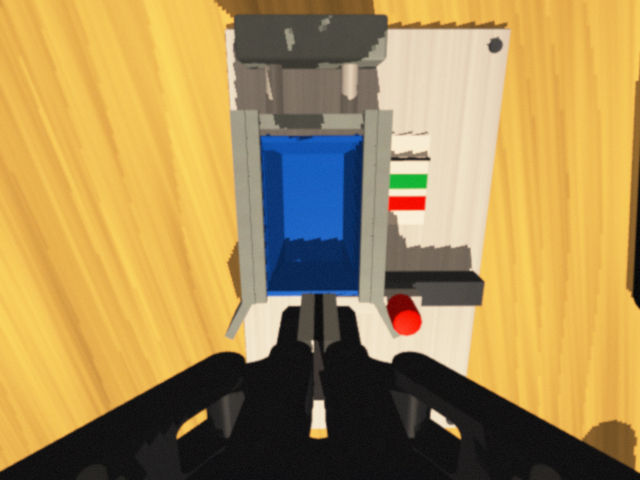

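View pics/s22.png

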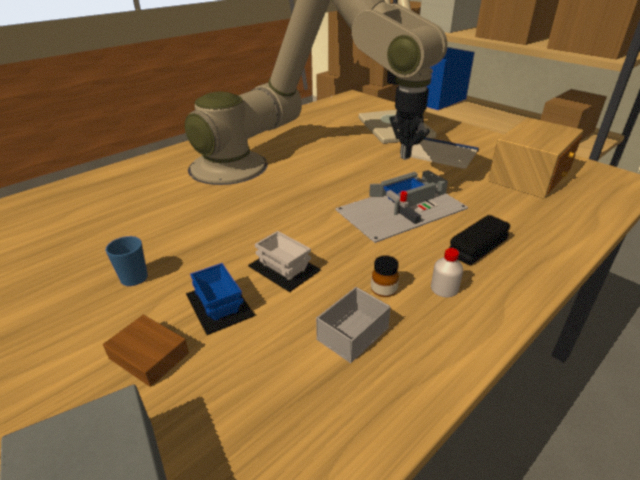

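The pointer is back at rest (row 158, green from 174). The tray is in against the bolt, the two blue trays are still nested and nothing else has moved. Handing in.

```bash
python3 -m inch '[[1,[-0.3,0,0],0],[1,[0,0,0],0],[1,[0,0,0],0],[1,[0,0,0],0],[1,[0,0,0],0],[1,[0,0,0],0],[1,[0,0,0],0],[1,[0,0,0],0]]'; python3 -c "
from rig import env
print(env.close_job())"
```

```text
time_s: 29.6
position: [0.5088, 0.2095, 0.3062]
tool_rot: [[-0.0, 0.227, 0.974], [-0.0, 0.974, -0.227], [-1.0, -0.0, -0.0]]
ft_force: [0.8, 0.5, 0.4]
grip_width: 0.0003
the job is handed in; nothing more can be done
None
```

I lifted the top blue tray alone, set it on the landing and slid it in to the back stop, where the push force rose to 13 N. I then pushed the bolt across: the knob ended about 56.6 mm off the centre line, against 56 mm when fully closed. Tugging the tray against the bolt put the pointer mid-green for about 1.4 s at roughly 6–7 N, never in the red. The job was handed in at 29.6 s; no verdict is reported.

In the last pictures the pointer is back at rest and the tray sits bolted in, about 4 mm off the stop (the bolt's play). The other two blue trays are still nested, the bystanders look undisturbed, and the gripper is well clear of everything. No check failed. The one small disagreement was the mouth position: the picture put it about 3 mm short of where the tray actually stopped, which the slow force-watched push absorbed.

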